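# Open a jar of preserves in a one-handed jar holder

### The job

Open the square jar of red preserves: so that it cannot spin, first turn its flat sides square with the well of the beech jar holder and set it, still closed, upright and fully down into the well. Then unscrew the blue cap anticlockwise seen from above, stop turning when the threads let go (about a quarter turn, never more than a third) and lift it straight off, the jar staying fully home in the well. Finish while holding the cap still, level and centred just above the open jar, its lower edge about 2 cm clear of the rim so that drips fall back in, without tipping the jar on the way or shifting the glass, tin, shakers, tomato and onion that stand around.

Things in the scene. Friction and masses are not known exactly. Their poses are not given: they have to be found in the camera images.
- jar: Loose square glass jar of red preserves, 0.2 to 0.45 kg. Body 64 x 64 mm, rounded corners, sides along its x and y axes (any quarter turn fits the well alike), heel tapered in 4 mm over the lowest 7 mm; shoulder corner at 62 mm height, then a round neck 45 mm across; rim at 93 mm, 97.5 mm tall with its cap. Origin: centre of its underside, z up. Starts standing on the worktop, capped, at any yaw.
- cap: Dark blue round twist-off cap, 59 mm across, 21.5 mm tall, 45 g; origin at the centre of its lower edge, z up. Screwed on, its lower edge is 76 mm above the jar's underside, 14 mm above the jar's shoulder corner, and its x axis lies along the jar's. Closed, it holds well enough to lift the jar by it. It breaks loose at 0.3 to 0.5 N m, anticlockwise from above.
- cap_mark (a point): Point on the cap's side, 29.5 mm from its axis along its x axis, 10 mm above its lower edge; turns from the jar's +x towards its +y as the cap unscrews. Three inner lugs sit under sloping glass ridges: free after 63 degrees of turn relative to the jar; from 67 to 98 it lifts straight off, beyond that the lugs run under the next ridges. Pulled up earlier, the jar comes too.
- jar_rim (a point): Centre of the jar's mouth, 93 mm above its underside; axes as the jar. The cap must rise 17 mm for its lower edge to clear the rim. Turning needs no rise; the ridges allow up to 2 mm. In the well the jar may turn up to 4 degrees with the cap before its flats jam.
- well (a point): Centre of the floor of the holder's square well, 12 mm above the worktop; axes are the holder's: x, y along the well's sides, z up. Holder: beech block 112 x 112 mm, 47 mm tall, on a 119 mm black rubber suction foot that does not move, small grey tab on its -x side. The well is 67 x 67 mm, 35 mm deep, open upward: 1.5 mm play on each side of the jar.
- glass_near: Bystander, to be left alone: empty clear drinking glass, 80 mm across, 91 mm tall. Origin: centre of its underside.
- tin_tuna: Bystander, to be left alone: flat round gold tin, 86 mm across, 40 mm tall. Origin: centre of its underside.
- salt_shaker: Bystander, to be left alone: glass shaker with grey dome and dark filling, 44 mm across, 90 mm tall. Origin: centre of its underside.
- pepper_shaker: Bystander, to be left alone: glass shaker with grey dome and white filling, 44 mm across, 90 mm tall. Origin: centre of its underside.
- tomato_a: Bystander, to be left alone: red tomato, 74 mm across. Origin: centre of its underside.
- onion_b: Bystander, to be left alone: red onion, 67 mm across. Origin: centre of its underside.
Not all that is in view belongs to the job. There is more than one size of the cap; the one meant has the size given above.

How it is judged:
By the outcome, as a careful person would: the job done as asked, in the order asked, and still so for the second after the job is handed in, while the arm keeps its last pose, push and grip.
It also fails if it takes over 43 s, if anything falls off the work surface, if the arm or the gripper's body presses on something with over 40 N, if the wrist force passes 120 N, or if a joint passes its speed limit or range.

### The arm

A 6-joint arm with a two-finger parallel gripper is mounted at the origin on a cart in front of the work surface, level with it; the furniture and walls round the work are solid. World frame = base frame: x ahead of the robot, y to its left, z up, the work surface at z = 0. Lengths are in m, angles in rad, forces in N, time in s.
With the tool pointing down it reaches from about 0.375 to 0.975 m from the base axis. Payload 3.8 kg.
Tool frame: the origin (TCP) lies at the very end of the fingers, on their centre line; the grasp point (between the pads) lies 19 mm behind it; z points along the fingers, y is the line along which they close (so a half turn about z gives the same grasp; the last joint's range is limited). The gripper opens to 88 mm and grips with 3 to 60 N. Pads are 18 mm wide; open, the fingers measure 123 mm over their backs; the gripper's body (75 mm by 187 mm) begins 45 mm behind the grasp point.
Start: joints at [-1.28, 0.264, 1.604, -0, 1.274, -0.037], TCP at [0.217, -0.639, 0.239] pointing down, gripper open.
Joint ranges: [-2.63, 2.63], [-0.94, 2.18], [0.31, 2.57], [-1.31, 4.45], [0, 2.66], [-2.55, 2.55]. Speed limits (rad/s): [2.57, 2.57, 3.14, 3.14, 3.14, 3.14].

### API

Orientations are given as a unit quaternion [w, x, y, z].
In Python, from station import manip gives the robot as it stands. The module is installed in compiled form; this text tells all that it offers.
- The arm moves only by the tool drive_tool, never from a script. Its argument "steps" is one flat list of numbers, 5 for each row, row after row: the shift along the tool's x, y, z in mm, then the turn about the tool's z in degrees, then the closure, from 0 (fully open) to 1 (shut). In form: [tx, ty, tz, turn, fingers, tx, ty, tz, turn, fingers, ...]. A call has exactly 5 rows; each row shifts and turns the commanded pose from where the row before left it, along the tool's axes as they then stand; what a row does not reach is not made up. A row lasts 1/10 s, in which the tool goes at most 50 mm and 8.59 degrees, less where a joint would pass 70% of its speed; a pose out of reach is approached as far as the arm can. A call with a gripper value outside its range is refused whole. The fingers move at their own pace and stop on an object; "newtons" is the grip in N (left out, the last holds). Time passes only in rows, so rows that do not move let the fingers close, or fill a call up. It gives the time, the measured TCP pose, the force, the opening and the grip force at its end, in the units of the state.
- manip.observe(): the state, without advancing time (a new reading comes with each control period).
- manip.get_image(name): name is "scene" or "top" or "wrist"; returns the picture (420x560x3 uint8, blue, green, red); there is no depth.
- manip.camera_info(name): a dict with "fx", "fy", "cx", "cy" (pixels), "extrinsics" (4x4, takes a point from camera to world coordinates). Camera axes: x right, y down, z forward; pixel columns grow to the right and rows downward; lengths in m; the calibration is good to about 2 mm. A picture is of the moment at which its call begins: read the wrist's pose just before it. camera_info takes no time and is no camera call; for the wrist camera it gives the pose at the moment of the call.
- manip.sign_off(): hands the job in; it is judged then, once.
The state is a dict: "time": time; "q": joint angles; "qvel": joint speeds; "joint_torque": joint torques, N m; "eef_pos": TCP position; "orientation": TCP orientation; "contact_force": force on the tool from outside, world axes, zero at the start; "torque": the same for the moment, N m; "gripper_width": finger opening in m; "finger_force": force on a finger pad.
Only numpy, scipy, OpenCV 4.12 (cv2) and the standard library are available. Lean on these libraries where they do the work, as an engineer would, in place of code of your own. Each camera call takes 0.05 s, during which the arm holds its last target. There are 200 camera calls.

## Working session

There is one attempt and no reset: what is moved stays moved. The work goes in short steps, Python scripts to look and compute and a tool call to move; the robot and the scene stay as the last step left them, time stands still between calls to the robot, and variables do not carry over. Pictures are saved under pics/ and viewed, at most 10 in all, crops included, and the job is handed in when it is done.

Besides the shell and the picture viewer there is one more tool, called after ">>>" as name(argument=value, ...) on one line, values as JSON. drive_tool: Moves the arm, as the interface text tells. Its arguments: {"type":"object","properties":{"steps":{"type":"array","items":{"type":"number"}},"newtons":{"type":"number"}},"required":["steps"]}

```bash
mkdir -p pics; cat > h.py <<'E'
import numpy as np, cv2
from station import manip
def ray(ci,u,v):
    E=np.array(ci["extrinsics"]); d=E[:3,:3]@np.array([(u-ci["cx"])/ci["fx"],(v-ci["cy"])/ci["fy"],1]); return E[:3,3],d/np.linalg.norm(d)
def onz(ci,u,v,z):
    o,d=ray(ci,u,v); return o+d*(z-o[2])/d[2]
def proj(ci,p):
    E=np.array(ci["extrinsics"]); c=E[:3,:3].T@(np.array(p)-E[:3,3]); return np.array([ci["fx"]*c[0]/c[2]+ci["cx"],ci["fy"]*c[1]/c[2]+ci["cy"]])
E
python3 - <<'E'
from h import *
a=manip.get_image("top");b=manip.get_image("scene")
cv2.imwrite("pics/top.png",a);cv2.imwrite("pics/scene.png",b)
np.set_printoptions(precision=3,suppress=True)
for n in("top","scene","wrist"):
    c=manip.camera_info(n);print(n,c["fx"],c["cx"],c["cy"]);print(np.array(c["extrinsics"]))
print(manip.observe())
E
```

```text
top 432.8329138895701 284.11975649533235 209.16087608239968
[[ 0.015 -0.982  0.189  0.357]
 [-1.    -0.013  0.012 -0.117]
 [-0.009 -0.189 -0.982  0.98 ]
 [ 0.     0.     0.     1.   ]]
scene 528.4545689542058 285.20471994245685 204.34373640986442
[[ 0.785 -0.309  0.536 -0.144]
 [-0.619 -0.422  0.663 -0.945]
 [ 0.022 -0.852 -0.523  0.754]
 [ 0.     0.     0.     1.   ]]
wrist 350.55455549681227 278.8092431702789 210.55953646289342
[[ 0.32  -0.907 -0.275  0.287]
 [-0.947 -0.307 -0.091 -0.615]
 [-0.002  0.289 -0.957  0.383]
 [ 0.     0.     0.     1.   ]]
{'time': 0.1, 'q': array([-1.28 ,  0.265,  1.605, -0.   ,  1.274, -0.037]), 'qvel': array([-0.001,  0.001, -0.004,  0.   , -0.001,  0.   ]), 'joint_torque': array([  0.   , -50.362, -35.807,   0.073,   0.023,  -0.   ]), 'eef_pos': array([ 0.217, -0.638,  0.238]), 'orientation': array([-0.001,  0.987,  0.163, -0.   ]), 'contact_force': array([ 0.213, -0.868,  0.451]), 'torque': array([ 0.005, -0.011,  0.072]), 'finger_force': 0.0, 'gripper_width': 0.08832466586863787}
```

View pics/top.png

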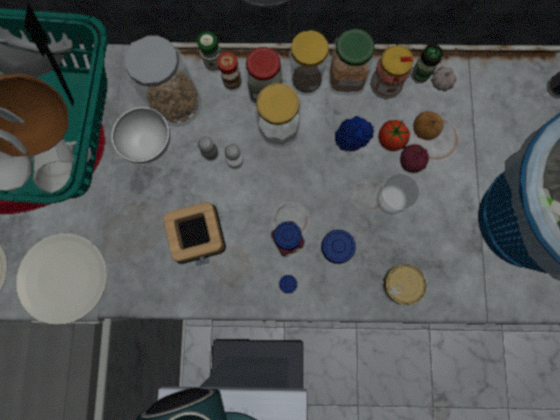

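View pics/scene.png

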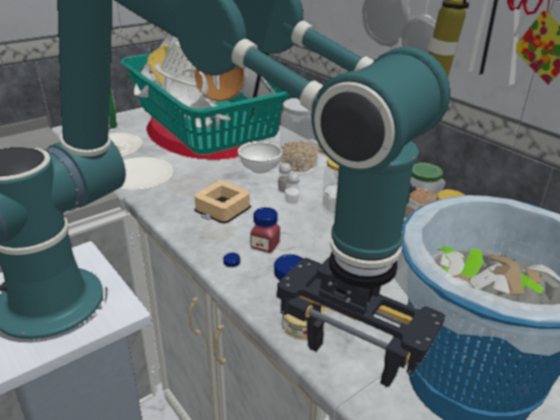

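Top view: the candidates for the cap are the blue cap on the red jar at (287,235), a larger loose blue lid at (338,246) and a small blue lid at (288,284). I choose the one on the jar. The holder is at (194,232), with its tab at (202,259). The circle at (292,218) lies flat, and the glass is at (397,193).

```bash
python3 - <<'E'
from h import *
np.set_printoptions(precision=3,suppress=True)
a=cv2.imread("pics/top.png");c=manip.camera_info("top")
h=cv2.cvtColor(a,cv2.COLOR_BGR2HSV)
m=cv2.inRange(h,(105,120,30),(130,255,255))
n,l,s,ct=cv2.connectedComponentsWithStats(m)
for i in range(1,n):
    if s[i,4]>80 and s[i,1]>200: print("blue",s[i],ct[i],onz(c,*ct[i],.0975),s[i,2:4]*.9/432.8)
m=cv2.inRange(h,(8,70,110),(28,200,255));m[:, :150]=0;m[:,240:]=0;m[:190]=0;m[280:]=0
cs,_=cv2.findContours(m,cv2.RETR_EXTERNAL,cv2.CHAIN_APPROX_NONE);k=max(cs,key=cv2.contourArea)
r=cv2.minAreaRect(k);print(r)
P=np.array([onz(c,*p,.047) for p in cv2.boxPoints(r)]);print(P,P.mean(0),np.linalg.norm(P[1]-P[0]),np.linalg.norm(P[2]-P[1]))
cv2.imwrite("pics/crop.png",cv2.resize(a[185:305,150:370],None,fx=3.6,fy=3.6,interpolation=cv2.INTER_CUBIC))
for p in [(397,200),(405,285),(208,148),(233,155)]: print(p,onz(c,*p,.05))
E
```

```text
blue [274 222  27  28 581] [287.258 235.42 ] [ 0.471 -0.114  0.098] [0.056 0.058]
blue [322 230  33  33 834] [337.986 246.229] [ 0.451 -0.218  0.098] [0.069 0.069]
blue [280 276  17  17 221] [287.674 283.656] [ 0.374 -0.116  0.098] [0.035 0.035]
((191.58824157714844, 230.8529815673828), (49.47726821899414, 51.17501449584961), 75.96376037597656)
[[0.524 0.165 0.047]
 [0.553 0.057 0.047]
 [0.447 0.026 0.047]
 [0.419 0.132 0.047]] [0.486 0.095 0.047] 0.11184727789647315 0.110047405586311
(397, 200) [ 0.559 -0.353  0.05 ]
(405, 285) [ 0.376 -0.364  0.05 ]
(208, 148) [0.673 0.068 0.05 ]
(233, 155) [0.658 0.011 0.05 ]
```

View pics/crop.png

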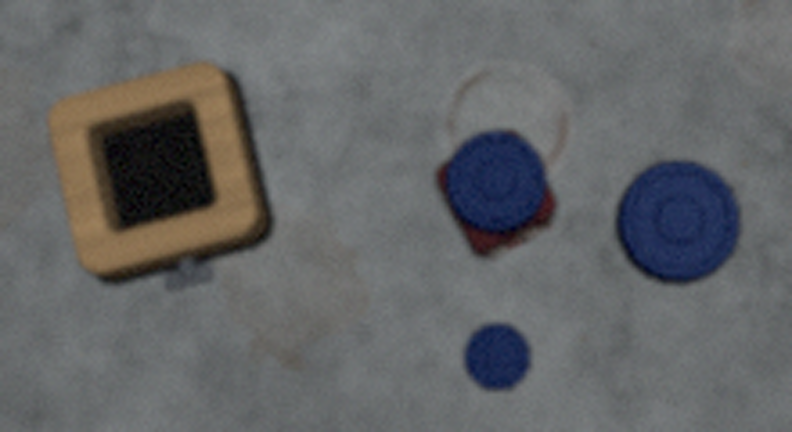

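The crop confirms it: the 59 mm cap sits on the square red jar, turned about 30°. The holder's yaw is about 15.5°. Moving above the jar.

>>> drive_tool(steps=[34,-34.5,0,0,0,34,-34.5,0,0,0,34,-34.5,0,0,0,34,-34.5,0,0,0,34,-34.5,0,0,0], newtons=40)

```text
time: 0.6
eef_pos: [0.323, -0.419, 0.2381]
orientation: [-0.0, 0.987, 0.163, -0.0]
contact_force: [0.8, -0.7, -0.3]
gripper_width: 0.0882
finger_force: 0.0
```

>>> drive_tool(steps=[34,-34.5,0,0,0,34,-34.5,0,0,0,34,-34.5,0,0,0,34,-34.5,0,0,0,34,-34.5,0,0,0])

```text
time: 1.1
eef_pos: [0.4283, -0.201, 0.2385]
orientation: [-0.0, 0.987, 0.163, -0.0]
contact_force: [-0.1, -0.7, 0.2]
gripper_width: 0.0883
finger_force: 0.0
```

>>> drive_tool(steps=[34,-34.5,0,0,0,34,-34.5,0,0,0,0,0,0,0,0,0,0,0,0,0,0,0,0,0,0])

```text
time: 1.6
eef_pos: [0.4697, -0.1165, 0.2383]
orientation: [0.0, 0.987, 0.163, -0.0]
contact_force: [0.2, -1.3, -0.6]
gripper_width: 0.0884
finger_force: 0.0
```

```bash
cat > look.py <<'E'
from h import *
import sys,json
n=sys.argv[1];o=manip.observe();c=manip.camera_info("wrist");a=manip.get_image("wrist");cv2.imwrite(f"pics/{n}.png",a)
c["extrinsics"]=np.array(c["extrinsics"]).tolist();json.dump({k:c[k] for k in("fx","fy","cx","cy","extrinsics")},open(n+".json","w"))
np.set_printoptions(precision=4,suppress=True)
print(o["time"],o["eef_pos"],o["orientation"],o["q"],o["contact_force"])
E
python3 look.py w1; python3 - <<'E'
from h import *
import json
np.set_printoptions(precision=4,suppress=True)
c=json.load(open("w1.json"));a=cv2.imread("pics/w1.png")
h=cv2.cvtColor(a,cv2.COLOR_BGR2HSV);m=cv2.inRange(h,(105,120,30),(130,255,255))
n,l,s,ct=cv2.connectedComponentsWithStats(m)
for i in range(1,n):
    if s[i,4]>300: print(s[i],ct[i],onz(c,*ct[i],.0975))
print(proj(c,(.471,-.114,.0975)))
E
```

```text
1.6 [ 0.4697 -0.1165  0.2383] [ 0.0001  0.9866  0.163  -0.0005] [-0.2941 -0.1025  1.999  -0.0007  1.2459  0.9495] [ 0.2063 -1.283  -0.6205]
[ 471    0   89   20 1163] [512.8865   7.0997] [ 0.6575 -0.2314  0.0975]
[ 244  156   68   69 3638] [277.083  190.2985] [ 0.4737 -0.113   0.0975]
[ 335  183   72   70 3845] [370.078  217.7982] [ 0.4763 -0.1962  0.0975]
[ 235  234   35   37 1008] [252.1379 252.1746] [ 0.4134 -0.11    0.0975]
[277.2186 193.6453]
```

View pics/w1.png

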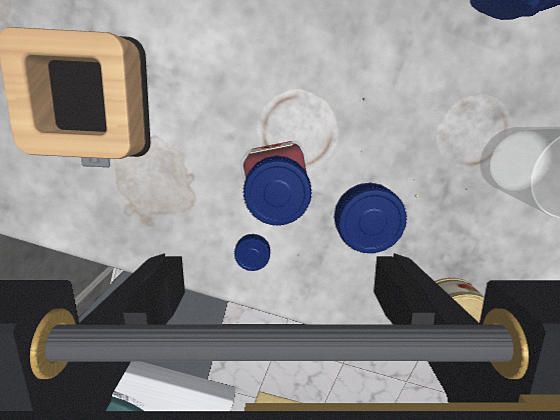

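The wrist view shows the jar cap at (277,190), the big lid at (370,218) and the small lid at (252,252). The holder is at (75,95), partly at the edge. I'll look once from above the holder, where the jar's sides also show.

>>> drive_tool(steps=[17,-39,0,0,0,17,-39,0,0,0,17,-39,0,0,0,17,-39,0,0,0,17,-39,0,0,0])

```text
time: 2.15
eef_pos: [0.4881, 0.0958, 0.2388]
orientation: [0.0, 0.987, 0.161, 0.0]
contact_force: [0.6, 0.2, -0.5]
gripper_width: 0.0878
finger_force: 0.0
```

```bash
python3 look.py w2; python3 - <<'E'
from h import *
import json
np.set_printoptions(precision=4,suppress=True)
for n in("w1","w2"):
    c=json.load(open(n+".json"));a=cv2.imread(f"pics/{n}.png")
    h=cv2.cvtColor(a,cv2.COLOR_BGR2HSV);m=cv2.inRange(h,(105,120,30),(130,255,255))
    nn,l,s,ct=cv2.connectedComponentsWithStats(m)
    for i in range(1,nn):
        if s[i,4]>300: print(n,s[i],ct[i],onz(c,*(s[i,:2]+s[i,2:4]/2-.5),.0868))
c2=manip.camera_info("top");print("top",onz(c2,287.3,235.4,.0868))
cv2.imwrite("pics/w2x.png",cv2.resize(a[40:310,180:540],(800,600),interpolation=cv2.INTER_CUBIC))
E
```

```text
2.15 [0.4881 0.0958 0.2388] [0.0002 0.9869 0.1613 0.0002] [ 0.1439 -0.0764  1.9742 -0.0004  1.2434  1.3908] [ 0.5992  0.241  -0.4893]
w1 [ 471    0   89   20 1163] [512.8865   7.0997] [ 0.661  -0.2389  0.0868]
w1 [ 244  156   68   69 3638] [277.083  190.2985] [ 0.4716 -0.114   0.0868]
w1 [ 335  183   72   70 3845] [370.078  217.7982] [ 0.4743 -0.2004  0.0868]
w1 [ 235  234   35   37 1008] [252.1379 252.1746] [ 0.4088 -0.1105  0.0868]
w2 [ 449  246  111   65 3567] [495.044  271.8368] [ 0.477  -0.1305  0.0868]
top [ 0.4729 -0.1138  0.0868]
```

View pics/w2x.png

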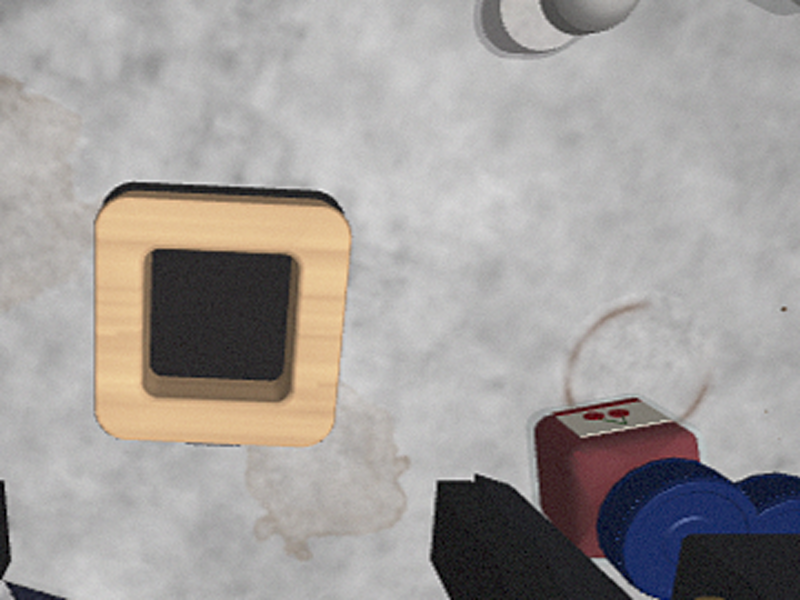

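This view shows the well opening corners in the crop at about (146,248), (300,254), (293,402) and (141,399). The jar's far face has a label, with its lower edge from (553,412) to (640,400).

```bash
python3 - <<'E'
from h import *
import json
np.set_printoptions(precision=4,suppress=True)
c=json.load(open("w2.json"));a=cv2.imread("pics/w2.png");s=360/800
f=lambda p,z:onz(c,180+p[0]*s,40+p[1]*600**0*270/600,z)
W=np.array([f(p,.047) for p in[(146,248),(300,254),(293,402),(141,399)]])
print("well",W.mean(0),[np.linalg.norm(W[i]-W[i-1]) for i in range(4)],[np.degrees(np.arctan2(*(W[i]-W[i-1])[1::-1]))%90 for i in range(4)])
h=cv2.cvtColor(a,cv2.COLOR_BGR2HSV)
m=cv2.inRange(h,(8,50,120),(28,255,255));m[250:]=0;m[:,360:]=0
cs,_=cv2.findContours(m,cv2.RETR_EXTERNAL,cv2.CHAIN_APPROX_NONE);k=max(cs,key=cv2.contourArea)
P=np.array([onz(c,*p[0],.047)[:2] for p in k],np.float32);r=cv2.minAreaRect((P*1000));print("outer",r)
for p,q,z in[((553,412),(640,400),.01),((585,437),(672,428),.05),((537,420),(543,505),.03)]:
    A,B=f(p,z),f(q,z);print(A,B,np.degrees(np.arctan2(*(B-A)[1::-1]))%90)
# red body in w1
a=cv2.imread("pics/w1.png");cv2.imwrite("pics/w1x.png",cv2.resize(a[125:240,225:335],None,fx=5.2,fy=5.2,interpolation=cv2.INTER_CUBIC))
E
```

```text
well [0.4839 0.0947 0.047 ] [np.float64(0.06845494392579553), np.float64(0.06632837545357506), np.float64(0.06721389706094281), np.float64(0.0692478579197074)] [np.float64(15.000344515210347), np.float64(16.245321667406202), np.float64(17.45676593111571), np.float64(17.271280438834296)]
outer ((485.2334289550781, 95.601318359375), (112.1678237915039, 109.22212982177734), 15.80922794342041)
[ 0.4878 -0.0823  0.01  ] [ 0.5076 -0.1212  0.01  ] 26.914428691104163
[ 0.4889 -0.0798  0.05  ] [ 0.5055 -0.1156  0.05  ] 24.86339670215972
[ 0.4854 -0.0659  0.03  ] [ 0.4453 -0.0881  0.03  ] 28.907086632598805
```

View pics/w1x.png

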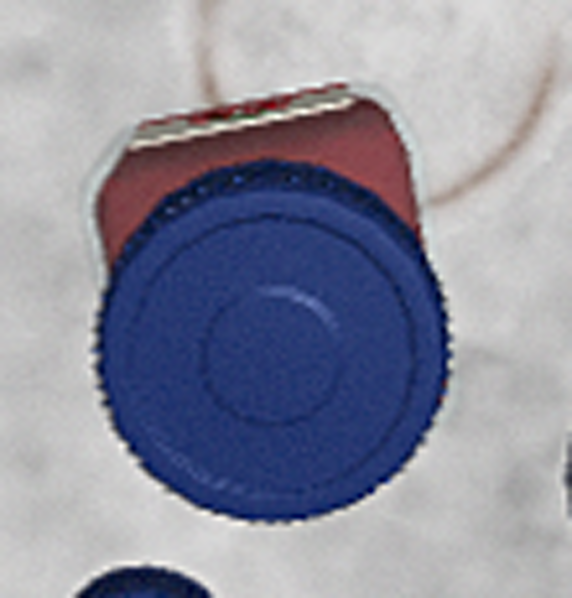

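The crop shows the label's top edge running from (133,150) to (350,98). I'll fit the jar's side directions in both views.

```bash
python3 - <<'E'
from h import *
import json
np.set_printoptions(precision=4,suppress=True)
def fit(c,pts,z):
    pts=np.array(pts,np.float32)
    for _ in range(3):
        vx,vy,x0,y0=cv2.fitLine(pts,cv2.DIST_HUBER,0,.01,.01).ravel()
        d=abs((pts[:,0]-x0)*vy-(pts[:,1]-y0)*vx);pts=pts[d<1.2]
    A=onz(c,x0-15*vx,y0-15*vy,z);B=onz(c,x0+15*vx,y0+15*vy,z)
    t=np.degrees(np.arctan2(*(B-A)[1::-1]))%90;return round(t,2),len(pts),(x0,y0)
def lab(n,cols,r0,r1):
    c=json.load(open(n+".json"));h=cv2.cvtColor(cv2.GaussianBlur(cv2.imread(f"pics/{n}.png"),(3,3),0),cv2.COLOR_BGR2HSV)
    S=h[...,1].astype(float);top=[];bot=[]
    for u in cols:
        col=S[r0(u):r1(u),u];g=np.diff(col);i=np.argmax(g);top.append((u,r0(u)+i+.5))
        # outer edge: first rise from grey worktop
    return fit(c,top,.05)
# w1: label top edge (crop/5.2 + (225,125))
f=lambda u:125+(150-(52/217)*((u-225)*5.2-133))/5.2
print(lab("w1",range(253,291),lambda u:int(f(u))-4,lambda u:int(f(u))+5))
g=lambda u:40+(437-(9/87)*((u-180)/.45-585))*.45
print(lab("w2",range(445,482),lambda u:int(g(u))-5,lambda u:int(g(u))+5))
# w2 left side of the red body: rise of saturation along rows
c=json.load(open("w2.json"));S=cv2.cvtColor(cv2.GaussianBlur(cv2.imread("pics/w2.png"),(3,3),0),cv2.COLOR_BGR2HSV)[...,1].astype(float)
pts=[]
for v in range(232,264):
    g=np.diff(S[v,412:434]);pts.append((412+np.argmax(g)+.5,v))
print(fit(c,pts,.02))
E
```

```text
(np.float64(29.78), 23, (np.float32(271.4), np.float32(149.8)))
(np.float64(29.93), 37, (np.float32(463.0), np.float32(233.47298)))
(np.float64(29.58), 32, (np.float32(421.5), np.float32(245.7)))
```

Jar yaw is 29.8°, well yaw is about 15.9°, jar centre is (0.472,-0.114) and well centre is (0.4846,0.0953). Going back to the jar to grasp the cap.

>>> drive_tool(steps=[-16.4,38.8,18,0,0,-16.4,38.8,18,0,0,-16.4,38.8,18,0,0,-16.4,38.8,18,0,0,-16.4,38.8,18,0,0], newtons=40)

```text
time: 2.7
eef_pos: [0.4719, -0.1173, 0.1482]
orientation: [0.0, 0.987, 0.162, 0.0]
contact_force: [0.4, 0.3, -0.9]
gripper_width: 0.0883
finger_force: 0.0
```

>>> drive_tool(steps=[0,0,20,0,0,0,0,20,0,0,0,0,20,0,0,0,0,10,0,0,0,0,5,0,0])

```text
time: 3.2
eef_pos: [0.4716, -0.1149, 0.0726]
orientation: [-0.0, 0.987, 0.162, -0.001]
contact_force: [0.3, -0.2, -1.9]
gripper_width: 0.0881
finger_force: 0.0
```

>>> drive_tool(steps=[0,0,3,0,0,0,0,0,0,1,0,0,0,0,1,0,0,0,0,1,0,0,0,0,1], newtons=40)

```text
time: 3.7
eef_pos: [0.4733, -0.1137, 0.0713]
orientation: [0.0, 0.987, 0.163, 0.001]
contact_force: [0.6, 1.9, 2.1]
gripper_width: 0.0584
finger_force: 39.9
```

>>> drive_tool(steps=[0,0,0,0,1,0,0,0,0,1,0,0,0,0,1,0,0,0,0,1,0,0,0,0,1])

```text
time: 4.2
eef_pos: [0.4733, -0.1137, 0.0713]
orientation: [0.0, 0.987, 0.163, 0.0]
contact_force: [0.3, 1.3, 5.4]
gripper_width: 0.0585
finger_force: 40.0
```

>>> drive_tool(steps=[0,0,-6,0,1,0,0,-14,0,1,0,0,-15,0,1,0,0,-15,0,1,0,0,-15,0,1])

```text
time: 4.7
eef_pos: [0.4721, -0.1138, 0.1363]
orientation: [-0.0, 0.987, 0.163, -0.001]
contact_force: [0.1, -0.3, -4.1]
gripper_width: 0.0579
finger_force: 40.0
```

>>> drive_tool(steps=[0,0,-10,2.5,1,0,0,0,4,1,0,0,0,4,1,0,0,0,2.5,1,0,0,0,0.8,1])

```text
time: 5.2
eef_pos: [0.4722, -0.1138, 0.1458]
orientation: [-0.0, 0.999, 0.043, -0.0]
contact_force: [-0.7, -0.9, -4.0]
gripper_width: 0.0584
finger_force: 40.0
```

```bash
python3 look.py w3; python3 - <<'E'
from h import *
import json
np.set_printoptions(precision=4,suppress=True)
o=manip.observe();q=o["orientation"];yaw=2*np.arctan2(q[2],q[1]);p=o["eef_pos"]
print(np.degrees(yaw))
# TCP at grasp .4733,-.1137 ; measured jar .472,-.114
c,s=np.cos(yaw),np.sin(yaw);d=np.array([.4846,.0953])-p[:2]
print(d, d@[c,s], d@[s,-c])
E
```

```text
5.2 [ 0.4722 -0.1138  0.1458] [-0.      0.9991  0.0431 -0.0004] [-0.2877 -0.0157  2.0966 -0.0003  1.0615  1.1971] [-0.6868 -0.9327 -4.0102]
4.944762520163539
[0.0123 0.2091] 0.030254157698559422 -0.2072688256435252
```

View pics/w3.png

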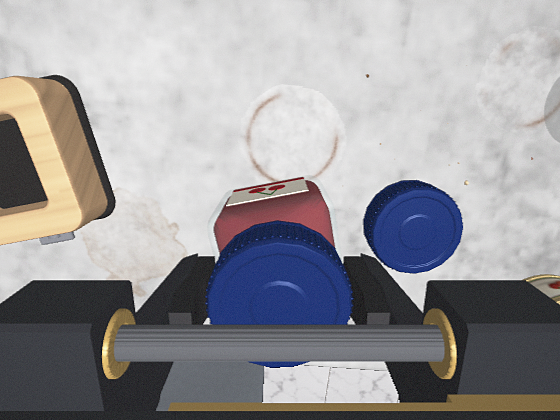

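The jar hangs straight. Its label edge runs from (230,207) to (308,192), which gives a yaw of about 15.8°, matching the well. Moving over the well.

>>> drive_tool(steps=[4,-28,0,0,1,7,-45,0,0,1,8,-49,0,0,1,7,-49,0,0,1,4,-36,0,0,1])

```text
time: 5.75
eef_pos: [0.4845, 0.0975, 0.146]
orientation: [-0.0, 0.999, 0.044, 0.0]
contact_force: [0.3, 0.3, -4.4]
gripper_width: 0.0585
finger_force: 40.0
```

>>> drive_tool(steps=[0,0,4,0,1,0,0,4,0,1,0,0,4,0,1,0,0,2,0,1,0,0,0,0,1])

```text
time: 6.25
eef_pos: [0.4843, 0.0938, 0.131]
orientation: [0.0, 0.999, 0.043, -0.001]
contact_force: [-0.3, 1.4, -3.5]
gripper_width: 0.0582
finger_force: 40.0
```

```bash
cat > rel.py <<'E'
from h import *
import sys
np.set_printoptions(precision=4,suppress=True)
o=manip.observe();q=o["orientation"];yaw=2*np.arctan2(q[2],q[1]);p=o["eef_pos"]
c,s=np.cos(yaw),np.sin(yaw);d=np.array([.4846,.0953])-p[:2]
print(p,q,np.degrees(yaw),"tool mm",1000*d@[c,s],1000*d@[s,-c],o["contact_force"],o["torque"],o["q"])
E
python3 look.py w4; python3 rel.py; python3 - <<'E'
from h import *
a=np.hstack([cv2.imread("pics/w4.png")[60:360,80:480],cv2.resize(manip.get_image("top")[180:290,140:290],(400,300))]);cv2.imwrite("pics/w4x.png",a)
E
```

```text
6.25 [0.4843 0.0938 0.131 ] [ 0.0001  0.9991  0.0426 -0.0007] [ 0.141   0.0162  2.0949 -0.0002  1.0319  1.6266] [-0.3335  1.355  -3.4849]
[0.4846 0.094  0.1314] [ 0.0001  0.9991  0.0426 -0.0004] 4.888575943378416 tool mm 0.15871748691455384 -1.3178435838405131 [ 0.3567 -0.5433 -3.3984] [ 0.0191  0.0325 -0.0058] [ 0.1412  0.0159  2.0944 -0.0001  1.032   1.6267]
```

View pics/w4x.png

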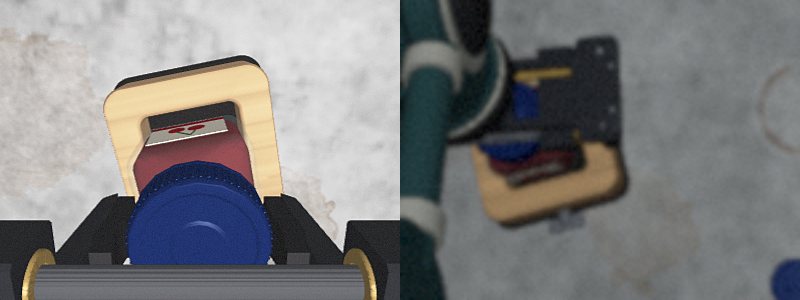

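The jar sits over the well with its sides parallel. Lowering in steps.

>>> drive_tool(steps=[0,-1,4,0,1,0,0,5,0,1,0,0,5,0,1,0,0,5,0,1,0,0,3,0,1])

```text
time: 6.85
eef_pos: [0.4842, 0.096, 0.1089]
orientation: [0.0, 0.999, 0.043, -0.001]
contact_force: [-0.1, -0.2, -4.6]
gripper_width: 0.0586
finger_force: 40.0
```

```bash
python3 rel.py
```

```text
[0.4842 0.096  0.1089] [ 0.0001  0.9991  0.0435 -0.0005] 4.985967577071667 tool mm 0.3139313720044146 0.6918916561801561 [-0.0648 -0.2163 -4.6045] [ 0.0369  0.029  -0.033 ] [ 0.1452  0.0436  2.1129 -0.      0.9861  1.629 ]
```

>>> drive_tool(steps=[0,0.4,5,0,1,0,0,5,0,1,0,0,5,0,1,0,0,4,0,1,0,0,2,0,1])

```text
time: 7.35
eef_pos: [0.4844, 0.0956, 0.0881]
orientation: [0.0, 0.999, 0.043, -0.0]
contact_force: [-0.6, 0.7, -4.0]
gripper_width: 0.0585
finger_force: 40.0
```

>>> drive_tool(steps=[0,0,2,0,1,0,0,1,0,1,0,0,1,0,1,0,0,1,0,1,0,0,0,0,1])

```text
time: 7.85
eef_pos: [0.4846, 0.0956, 0.0837]
orientation: [-0.0, 0.999, 0.043, -0.0]
contact_force: [-0.1, 0.5, -4.0]
gripper_width: 0.0585
finger_force: 40.0
```

Still hanging free. A little lower until it bears on the floor.

>>> drive_tool(steps=[0,0,0.5,0,1,0,0,0.5,0,1,0,0,0.5,0,1,0,0,0.5,0,1,0,0,0,0,1])

```text
time: 8.35
eef_pos: [0.4853, 0.0958, 0.0833]
orientation: [-0.0, 0.999, 0.043, 0.001]
contact_force: [-3.7, 0.4, 7.3]
gripper_width: 0.0584
finger_force: 40.0
```

```bash
python3 rel.py
```

```text
[0.4853 0.0958 0.0833] [-0.0001  0.9991  0.0435  0.0005] 4.982975970029571 tool mm -0.7833116450331468 0.4638744860305588 [-3.6525  0.4367  7.2547] [-0.0403  0.6926 -0.0307] [0.1445 0.0781 2.1314 0.0002 0.931  1.6281]
```

Home: floor contact at the predicted height (0.0833). Now unscrewing anticlockwise, which is a negative turn about the tool z.

>>> drive_tool(steps=[0,0,0,0,1,0,0,0,-4,1,0,0,0,-6,1,0,0,0,-6,1,0,0,0,-6,1], newtons=55)

```text
time: 8.85
eef_pos: [0.4864, 0.0959, 0.0833]
orientation: [-0.0, 0.972, 0.235, 0.002]
contact_force: [-0.3, 0.9, 5.2]
gripper_width: 0.0581
finger_force: 55.0
```

```bash
python3 rel.py
```

```text
[0.4864 0.0959 0.0833] [-0.      0.9721  0.2348  0.0018] 27.15561947337615 tool mm -1.8937112067680038 -0.28344930694351855 [-0.3043  0.9152  5.1731] [-0.0087  0.1103 -0.3907] [0.1441 0.0784 2.1309 0.0005 0.9286 1.2407]
```

>>> drive_tool(steps=[0,0,0,-7,1,0,0,0,-7,1,0,0,0,-7,1,0,0,0,-7,1,0,0,0,-7,1])

```text
time: 9.35
eef_pos: [0.4866, 0.0963, 0.0842]
orientation: [0.0, 0.856, 0.517, 0.002]
contact_force: [-3.2, 1.4, 9.1]
gripper_width: 0.0581
finger_force: 55.0
```

```bash
python3 rel.py
```

```text
[0.4866 0.0963 0.0842] [0.0003 0.8561 0.5168 0.0019] 62.22932264986559 tool mm -1.8074718514765298 -1.2755181779157596 [-3.1898  1.44    9.1091] [ 0.2258  0.5755 -0.1737] [0.1446 0.0775 2.13   0.0011 0.9303 0.6286]
```

>>> drive_tool(steps=[0,0,0,-7,1,0,0,0,-7,1,0,0,0,-6,1,0,0,0,-4,1,0,0,0,-1,1])

```text
time: 9.85
eef_pos: [0.486, 0.0964, 0.0842]
orientation: [0.0, 0.725, 0.689, 0.001]
contact_force: [-4.9, 2.1, 10.9]
gripper_width: 0.0582
finger_force: 55.0
```

```bash
python3 look.py w5; python3 rel.py
```

```text
9.85 [0.486  0.0964 0.0842] [0.0003 0.7252 0.6886 0.0015] [0.1448 0.0773 2.1303 0.0016 0.9313 0.1955] [-4.8628  2.0729 10.8672]
[0.486  0.0964 0.0842] [0.0003 0.7252 0.6885 0.0014] 87.02693997238771 tool mm -1.179159864163133 -1.3214897448634222 [-4.8642  1.7344 11.6474] [ 0.257   0.7312 -0.1379] [0.1447 0.0773 2.1303 0.0015 0.9313 0.1957]
```

View pics/w5.png

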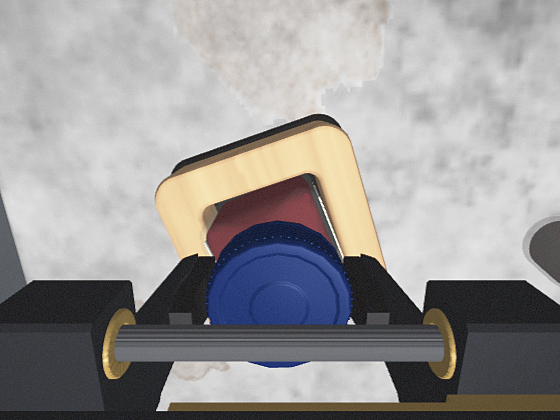

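Cap turned 82° with the jar still square in the well: the red body is at (270,215) and parallel to the opening. Lifting slowly.

>>> drive_tool(steps=[0,0,-1,0,1,0,0,-1,0,1,0,0,-1,0,1,0,0,-1,0,1,0,0,-1,0,1])

```text
time: 10.4
eef_pos: [0.4846, 0.0956, 0.0865]
orientation: [-0.0, 0.726, 0.688, -0.0]
contact_force: [0.2, 2.5, -0.8]
gripper_width: 0.0578
finger_force: 55.0
```

```bash
python3 rel.py
```

```text
[0.4846 0.0956 0.0865] [-0.0001  0.7255  0.6882 -0.0001] 86.9762575794294 tool mm -0.3061717632730633 0.06447930873556118 [ 0.2442  2.4974 -0.8468] [ 0.2275 -0.0414  0.0165] [0.1443 0.0731 2.1298 0.0001 0.939  0.197 ]
```

>>> drive_tool(steps=[0,0,-1,0,1,0,0,-1,0,1,0,0,-1.5,0,1,0,0,-1.5,0,1,0,0,-1.5,0,1])

```text
time: 10.9
eef_pos: [0.4848, 0.0954, 0.0935]
orientation: [0.0, 0.725, 0.688, 0.0]
contact_force: [-0.9, -0.4, -0.6]
gripper_width: 0.0581
finger_force: 55.0
```

>>> drive_tool(steps=[0,0,-2,0,1,0,0,-2,0,1,0,0,-2,0,1,0,0,-2,0,1,0,0,-2,0,1])

```text
time: 11.4
eef_pos: [0.4847, 0.0956, 0.1034]
orientation: [0.0, 0.725, 0.688, 0.0]
contact_force: [0.4, 0.4, 0.3]
gripper_width: 0.0583
finger_force: 55.0
```

>>> drive_tool(steps=[0,0,-3,0,1,0,0,-3,0,1,0,0,-3,0,1,0,0,-3,0,1,0,0,0,0,1])

```text
time: 11.9
eef_pos: [0.4851, 0.0957, 0.1158]
orientation: [0.0, 0.725, 0.688, 0.0]
contact_force: [0.4, 0.1, 0.2]
gripper_width: 0.0582
finger_force: 55.0
```

```bash
python3 look.py w6; python3 rel.py; python3 - <<'E'
from h import *
t=cv2.resize(manip.get_image("scene")[150:270,160:300],(350,300),interpolation=cv2.INTER_CUBIC)
cv2.imwrite("pics/w6x.png",np.hstack([cv2.imread("pics/w6.png")[60:360,80:480],t]))
E
```

```text
11.9 [0.4851 0.0957 0.1158] [0.0003 0.7255 0.6882 0.0004] [ 0.1443  0.0351  2.1071 -0.      0.9984  0.197 ] [0.4343 0.1496 0.2176]
[0.4849 0.0956 0.1156] [0.0002 0.7255 0.6882 0.0003] 86.98090861021272 tool mm -0.3307187313940201 -0.31048042257833036 [-0.376   0.4287 -0.2458] [-0.0289 -0.0523  0.0077] [ 0.1443  0.0353  2.1074 -0.      0.9982  0.197 ]
```

View pics/w6x.png

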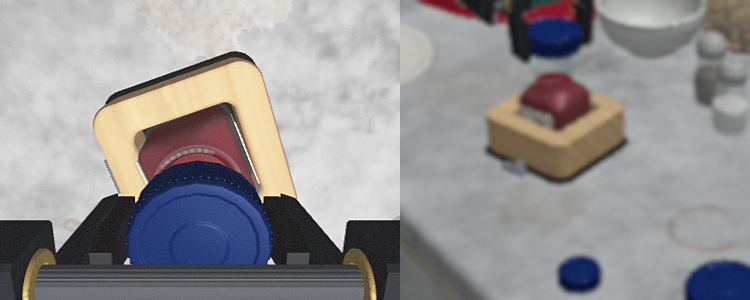

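The cap is off and clear at crop (200,215). The jar stands open in the well with its rim showing at (190,155). Another 4.5 mm brings the clearance to 2 cm.

>>> drive_tool(steps=[0,0,-2,0,1,0,0,-2,0,1,0,0,-0.5,0,1,0,0,0,0,1,0,0,0,0,1])

```text
time: 12.5
eef_pos: [0.4846, 0.0956, 0.1197]
orientation: [-0.0, 0.725, 0.688, -0.0]
contact_force: [0.3, 0.1, -0.4]
gripper_width: 0.0583
finger_force: 55.0
```

>>> drive_tool(steps=[0,0,0,0,1,0,0,0,0,1,0,0,0,0,1,0,0,0,0,1,0,0,0,0,1])

```text
time: 13.0
eef_pos: [0.4847, 0.0956, 0.1197]
orientation: [-0.0, 0.725, 0.688, -0.0]
contact_force: [-0.2, 0.9, -1.1]
gripper_width: 0.0582
finger_force: 55.0
```

```bash
python3 rel.py; python3 -c "
from station import manip
print(manip.sign_off())"
```

```text
[0.4847 0.0956 0.1197] [-0.      0.7255  0.6882 -0.    ] 86.98206223203559 tool mm -0.2946291101746799 -0.04905715313167369 [-0.1843  0.8866 -1.1233] [-0.0894 -0.0317 -0.0359] [0.1443 0.0302 2.1041 0.     1.0074 0.197 ]
the job is handed in; nothing more can be done
None
```

The job is handed in at about 13 s: the jar stands open and fully down in the well, and the cap, unscrewed by about 82°, is held level and centred about 2 cm above the rim; sign-off returned no verdict.

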